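# Hold the moisture probe square on the marked tile

### The job

Pluck the spring-tipped moisture probe out of its pocket in the tool tray, lift it clear, and touch its tip to the tilted clay tile inside the marked ring. Hold the probe square to the tile's face and press lightly, so that its spring tip is pushed about half way in and not bottomed out; the program finishes while still holding it there, gripped in the fingers. Leave the other tools, the jar and the bowl where they are and do not shift the tile's tilt.

Things in the scene. Friction and masses are not known exactly. Their poses are not given: they have to be found in the camera images.
- tray: fixed wooden block, 85 x 235 x 45 mm high, on the table, with three round upright through-holes (pockets) 19 mm in diameter in a row along its y axis, at y = -75, 0 and +75 mm, x = 0. Origin: centre of its underside; z up. One tool hangs in each pocket, in any order, by a collar that rests on the block's top.
- probe: loose pen-like probe, 80 g, upright in one pocket: the only tool with a long round grey barrel (others: short, wooden). Origin: centre of the collar's underside, 45 mm above the table in the tray; z along the probe to its blunt top. Collar 26 mm diameter, z 0 to 4 mm; barrel 18 mm diameter, z 4 to 70 mm (grip it from above); steel nose 15 mm diameter to z -20 mm; spring tip to z -34 mm.
- tip (a point): centre of the end face of the probe's spring tip (a round 8 mm steel foot), on the probe's axis, 34 mm below the probe's origin while the spring is free; its axes are parallel to the probe's.
- plunger (a joint): how far the spring tip is pushed into the probe, m: 0 free, 0.010 bottomed out. It begins to move at 0.8 N and the spring adds 0.4 N per mm (about 2.8 N half way, 4.8 N at the bottom).
- tile: pale fired-clay tile, 150 x 160 x 8 mm, on the board (180 x 200 mm, two steel arcs beside it) of a wooden rest (fixed base 200 x 210 x 20 mm). Origin: on the level hinge at the board's low edge; axes: x up the slope, y level, z out of the face. Face centre: x 95, z 14 mm. It leans 0.25 to 0.55 rad from level, low edge nearer the robot; stiff hinge friction (4 N m) holds it under light pushes.
- spot (a point): centre of the ring marked on the tile's face, a thin dark circle of 23 mm diameter (20 mm clear inside), drawn up to 40 mm to either side of the tile's middle. Axes as the tile's: z is the outward normal of the face.
- ball_tool: bystander: wooden tool in the tray ending in a 28 mm ball, top 60 mm above the tray's top. Origin: underside of its collar.
- square_tool: bystander: wooden tool in the tray with a 16 mm square handle, top 46 mm above the tray's top. Origin: underside of its collar.
- jar: bystander: lidded red-brown clay jar, 100 mm diameter, 118 mm high, beyond the work. Origin: centre of its underside.
- bowl: bystander: white bowl, 100 mm diameter, 45 mm high, near the robot. Origin: centre of its underside.
There are look-alikes about, which are no part of the job. What is shaped like the probe but blue is not meant. Several things have the shape of the tray; the one meant has the colours described above.

How it is judged:
By the outcome, as a careful person would: the job done as asked, in the order asked, and still so for the second after the job is handed in, while the arm keeps its last pose, push and grip.
It also fails if it takes over 42 s, if anything falls off the work surface, if the arm or the gripper's body presses on something with over 40 N, if the wrist force passes 120 N, or if a joint passes its speed limit or range.

### The arm

A 7-joint arm with a two-finger parallel gripper is mounted at the origin on the work surface. World frame = base frame: x ahead of the robot, y to its left, z up, the work surface at z = 0. Lengths are in mm, angles in rad, forces in N, time in s.
With the tool pointing down it reaches from about 425 to 950 mm from the base axis. Payload 16.7 kg.
Tool frame: the origin (TCP) lies midway between the tips of the shut fingers; the grasp point (between the pads) lies 19 mm behind it (r.grip_depth is the distance from the TCP to the grasp point, in mm); x points along the fingers, z is the direction in which the jaws open and shut, and the axes are right-handed (so a half turn about x gives the same grasp; the last joint's range is limited). The gripper opens to 94 mm and grips with 3 to 60 N. Pads are 16 mm wide; open, the fingers measure 119 mm over their backs; the gripper's body (75 mm by 177 mm) begins 78 mm behind the grasp point.
Start: joints at [-1.308, 0.426, 0.074, 1.606, -0.034, 1.111, -0.067], TCP at [270.175, 618.53, 205.467] pointing down, gripper open.
Joint ranges: [-2.85, 2.85], [-0.5, 2.14], [-1.23, 1.37], [0.21, 2.46], [-1.02, 4.16], [0.16, 2.05], [-2.73, 2.73]. Speed limits (rad/s): [1.89, 1.89, 2.39, 2.39, 3.01, 3.01, 3.01].

### API

Orientations are given as a unit quaternion [x, y, z, w].
In Python, from cell import r gives the robot as it stands. The module is installed in compiled form; this text tells all that it offers.
- The arm moves only by the tool step_arm, never from a script. Its argument "increments" is a list of rows, each an object of numbers: "x", "y", "z": the shift along the tool's x, y, z in units of 40 mm (1.0 is 40 mm); "wx", "wy", "wz": the turn, a rotation vector about the tool's x, y, z in units of 5 degrees (1.0 is 5 degrees). A call has 1 to 12 rows; each row is the pose to reach, as a shift and turn from the pose measured when the call began, along the tool's axes at that moment; what a row does not reach only later rows make up. A row lasts 1/12 s, in which the tool goes at most 41.7 mm and 7.16 degrees, less where a joint would pass 70% of its speed; a pose out of reach is approached as far as the arm can. A call with a gripper value outside its range is refused whole. "claw" is the finger opening in mm, from 0 to 94, set as the call begins (left out, the last holds). The fingers move at their own pace and stop on an object; "grip_force" is the grip in N (left out, the last holds). Time passes only in rows, so rows that repeat a pose let the fingers close. It gives the time, the measured TCP pose, the force and the opening at its end, in the units of the state.
- r.read_state(): the state, without advancing time (a new reading comes with each control period).
- r.grab_frame(name): name is "side" or "top" or "wrist"; returns (picture, depth): 384x512x3 uint8, red, green, blue; 384x512 float32, mm along the optical axis (not along the pixel's ray), 0 where there is no reading.
- r.calibration(name): a dict with "intrinsics" (3x3 intrinsics, pixels), "k1" (the pictures are not rectified: a ray, as slopes to the right and down, at radius r is drawn at 1 + k1 r^2 times it, then the intrinsics apply), "world_from_camera" (4x4, takes a point from camera to world coordinates). Camera axes: x right, y up, looking along -z (the intrinsics and any distortion apply to the point x, -y, -z); pixel columns grow to the right and rows downward; lengths in mm; the calibration is good to about 2 mm. A picture is of the moment at which its call begins: read the wrist's pose just before it. calibration takes no time and is no camera call; for the wrist camera it gives the pose at the moment of the call.
- r.hand_in(): hands the job in, once; it reports no verdict.
The state is a dict: "clock": time; "joint_positions": joint angles; "joint_velocities": joint speeds; "tau": joint torques, N m; "tool_pos": TCP position; "eef_rot": TCP orientation; "ft_force": force on the tool from outside, world axes, zero at the start; "ft_torque": the same for the moment, N m; "width": opening from 0.0 (shut) to 1.0 (fully open).
Only numpy, scipy, OpenCV 4.12 (cv2) and the standard library are available. Lean on these libraries where they do the work, as an engineer would, in place of code of your own. Each camera call takes 0.05 s, during which the arm holds its last target.

## Working session

There is one attempt and no reset: what is moved stays moved. The work goes in short steps, Python scripts to look and compute and a tool call to move; the robot and the scene stay as the last step left them, time stands still between calls to the robot, and variables do not carry over. Pictures are saved under pics/ and viewed, and the job is handed in when it is done.

Besides the shell and the picture viewer there is one more tool, called after "Emit:" as name(argument=value, ...) on one line, values as JSON. step_arm: Moves the arm, as the interface text tells. Its arguments: {"type":"object","properties":{"increments":{"type":"array"},"claw":{"type":"number"},"grip_force":{"type":"number"}},"required":["increments"]}

```bash
mkdir -p pics
cat > h.py <<'E'
import numpy as np, cv2
from cell import r
def snap(n,f):
    c=r.calibration(n); p,d=r.grab_frame(n); cv2.imwrite('pics/'+f+'.png',p[:,:,::-1]); np.savez('pics/'+f+'.npz',p=p,d=d,K=c['intrinsics'],k1=c['k1'],T=c['world_from_camera']); return p,d
def load(f): return np.load('pics/'+f+'.npz')
def ray(L,u,v):
    K=L['K'];k1=float(L['k1']);u=np.asarray(u,float);v=np.asarray(v,float)
    a=(u-K[0,2])/K[0,0];b=(v-K[1,2])/K[1,1];rd=np.hypot(a,b);q=rd.copy()
    for _ in range(30): q=rd/(1+k1*q*q)
    s=np.where(rd>0,q/np.maximum(rd,1e-12),1)
    return np.stack([a*s,-b*s,-np.ones_like(a)],-1)
def pt(L,u,v,d=None):
    if d is None: d=L['d'][np.asarray(v).astype(int),np.asarray(u).astype(int)]
    p=ray(L,u,v)*np.asarray(d)[...,None]; T=L['T']; return p@T[:3,:3].T+T[:3,3]
def onz(L,u,v,z):
    T=L['T'];g=ray(L,u,v)@T[:3,:3].T;o=T[:3,3];return o+g*((z-o[2])/g[...,2])[...,None]
def proj(L,P):
    T=L['T'];p=(np.atleast_2d(P)-T[:3,3])@T[:3,:3];a=p[:,0]/-p[:,2];b=-p[:,1]/-p[:,2];s=1+float(L['k1'])*(a*a+b*b);K=L['K']
    return np.stack([K[0,0]*a*s+K[0,2],K[1,1]*b*s+K[1,2]],1)
E
python3 - <<'E'
from h import *
for n in('side','top','wrist'): snap(n,n+'0')
s=r.read_state();print({k:np.round(v,3) for k,v in s.items()},r.grip_depth)
for n in('side','top','wrist'):
    L=load(n+'0');print(n,L['K'].round(1).tolist(),L['k1'],L['T'].round(3).tolist())
E
```

```text
{'clock': np.float64(0.15), 'joint_positions': array([-1.309,  0.427,  0.074,  1.606, -0.034,  1.111, -0.067]), 'joint_velocities': array([ 0.001, -0.002, -0.   , -0.001,  0.   , -0.002, -0.001]), 'tau': array([ 6.0000e-03, -9.3628e+01,  3.6710e+00, -4.5442e+01, -4.9000e-02,
        1.8000e-02,  0.0000e+00]), 'tool_pos': array([270.037, 618.257, 204.939]), 'eef_rot': array([-0.387,  0.592,  0.387,  0.591]), 'ft_force': array([-0.38 ,  0.116, -0.465]), 'ft_torque': array([0.033, 0.029, 0.038]), 'width': np.float64(0.994)} 18.8
side [[434.0, 0.0, 252.2], [0.0, 434.0, 188.7], [0.0, 0.0, 1.0]] 0.005771399708082191 [[0.994, 0.055, -0.097, 413.134], [-0.111, 0.568, -0.815, -917.321], [0.011, 0.821, 0.571, 685.316], [0.0, 0.0, 0.0, 1.0]]
top [[352.0, 0.0, 252.4], [0.0, 352.0, 191.8], [0.0, 0.0, 1.0]] -0.036029193800787465 [[-0.002, 0.993, -0.121, 431.176], [-1.0, 0.0, 0.021, -40.154], [0.021, 0.121, 0.992, 1008.61], [0.0, 0.0, 0.0, 1.0]]
wrist [[311.4, 0.0, 260.0], [0.0, 311.4, 188.6], [0.0, 0.0, 1.0]] 0.011360369343928282 [[0.401, -0.879, -0.257, 193.817], [0.916, 0.384, 0.114, 651.357], [-0.002, -0.281, 0.96, 384.87], [0.0, 0.0, 0.0, 1.0]]
```

View pics/top0.png

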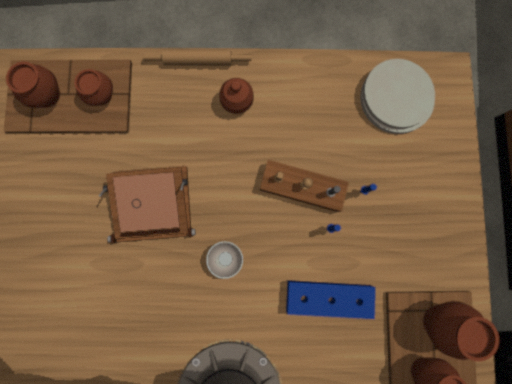

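View pics/side0.png

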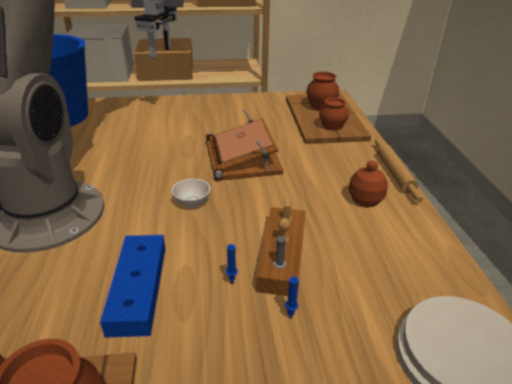

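View pics/wrist0.png

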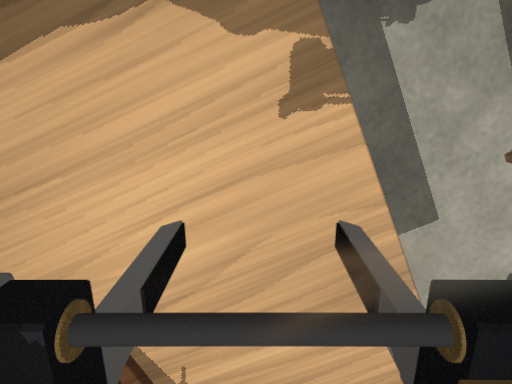

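The top view shows the tray at about (303,187), with the grey probe in its right-hand pocket at (333,190). The tile is at (147,203) with its ring near (136,203). I'll enlarge these.

Run:
```python
import cv2
t=cv2.imread('pics/top0.png');s=cv2.imread('pics/side0.png')
def c(im,x,y,w,h,k): return cv2.resize(im[y:y+h,x:x+w],None,fx=k,fy=k,interpolation=cv2.INTER_CUBIC)
cv2.imwrite('pics/c1.png',c(t,250,150,130,95,6));cv2.imwrite('pics/c2.png',c(t,95,155,110,95,6));cv2.imwrite('pics/c3.png',c(s,220,190,120,110,5));cv2.imwrite('pics/c4.png',c(s,195,100,100,90,6))
```

```text
(no output)
```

View pics/c1.png

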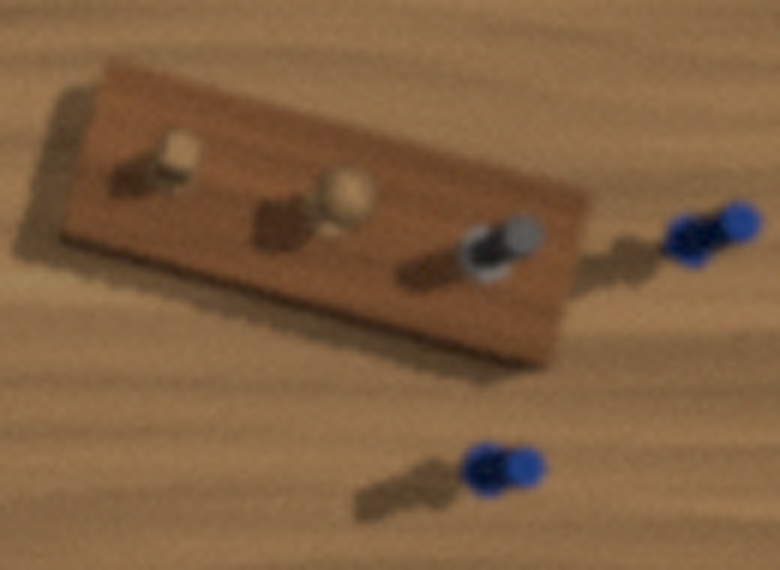

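View pics/c2.png

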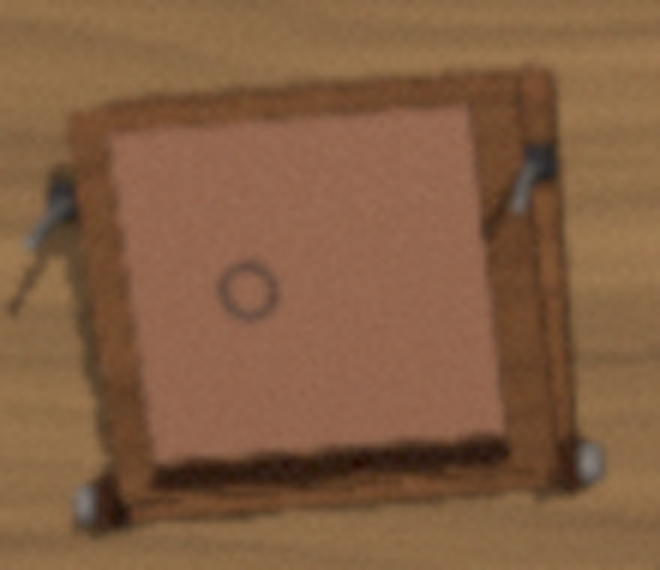

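View pics/c3.png

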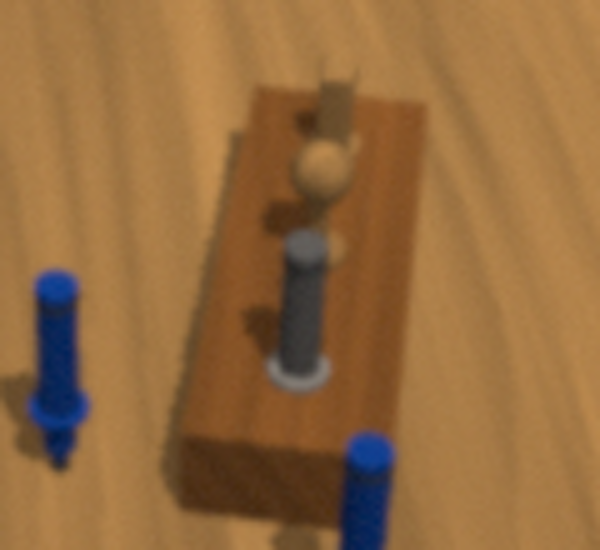

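View pics/c4.png

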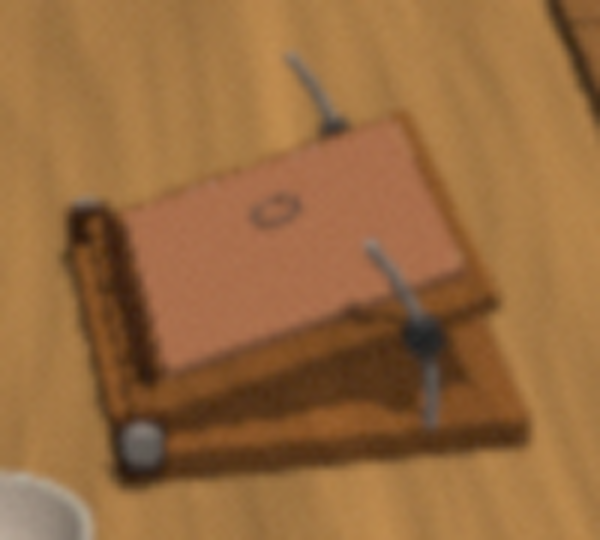

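Run:
```python
from h import *
T=load('top0');S=load('side0')
f=lambda x,y,k,x0,y0:((x+.5)/k-.5+x0,(y+.5)/k-.5+y0)
def show(n,L,q,z): print(n,onz(L,*map(np.array,q),z).round(1))
show('probe top/T',T,f(522,236,6,250,150),115);show('probe col/T',T,f(487,255,6,250,150),49)
show('probe top/S',S,f(305,242,5,220,190),115);show('probe col/S',S,f(298,370,5,220,190),49)
show('ball/T',T,f(346,200,6,250,150),45+46);show('sq/T',T,f(182,150,6,250,150),91)
show('blue r/T',T,f(738,222,6,250,150),115)
# tray corners z45
P=np.array([onz(T,*map(np.array,f(*c,6,250,150)),45) for c in[(108,62),(588,192),(545,365),(65,235)]]);print(P.round(1))
print('probe depth T',pt(T,np.array([337]),np.array([189])).round(1))
def tile(L,poly):
    m=np.zeros((384,512),np.uint8);cv2.fillPoly(m,[np.array(poly,np.int32)],1)
    v,u=np.nonzero(m&(L['d']>0));p=pt(L,u,v);
    for _ in range(5):
        c=np.median(p,0) if _==0 else p.mean(0);w=np.linalg.svd(p-c,full_matrices=False)[2][2];w*=np.sign(w[2]);e=(p-c)@w;p=p[abs(e)<4]
    print('tile n',w.round(4),'tilt',np.arccos(w[2]).round(4),'az',np.arctan2(w[1],w[0]).round(4),'c',c.round(1),len(p),e.std());return w,c
def hit(L,q,n,c):
    g=L['T'][:3,:3]@ray(L,*map(np.array,q));o=L['T'][:3,3];return o+g*((c-o)@n/(g@n))
n,c=tile(T,[f(*q,6,95,155) for q in[(125,145),(460,120),(490,425),(165,450)]])
print('spot',hit(T,f(249,291,6,95,155),n,c).round(1)); print([hit(T,f(*q,6,95,155),n,c).round(1).tolist() for q in [(112,133),(468,105),(503,437),(155,460)]])
n2,c2=tile(S,[f(*q,6,195,100) for q in[(135,220),(395,125),(455,260),(170,362)]])
print('spot',hit(S,f(275,211,6,195,100),n2,c2).round(1))
```

```text
probe top/T [ 548.  -276.3  115. ]
probe col/T [ 547.8 -277.2   49. ]
probe top/S [ 547.4 -277.9  115. ]
probe col/S [ 547.  -282.1   49. ]
ball/T [ 567.1 -204.8   91. ]
sq/T [ 589.3 -132.6   91. ]
blue r/T [ 554.2 -370.8  115. ]
[[ 638.8 -103.2   45. ]
 [ 577.9 -326.4   45. ]
 [ 497.3 -303.6   45. ]
 [ 557.5  -82.7   45. ]]
probe depth T [[ 547.8 -277.2  115.5]]
tile n [-0.2846 -0.025   0.9583] tilt 0.2897 az -3.0538 c [519.7 223.8  71.6] 2876 1.5405614102077492
spot [515.4 250.3  71. ]
[[582.9, 306.4, 92.5], [595.5, 150.7, 92.1], [451.3, 140.1, 49.0], [440.9, 296.4, 50.0]]
tile n [-0.2855 -0.0198  0.9582] tilt 0.2903 az -3.0724 c [516.8 219.4  70.8] 1180 1.2962638456604008
spot [514.3 248.   70.7]
```

```bash
cat >> h.py <<'E'
from scipy.spatial.transform import Rotation as R
def rows(wps,nd=2):
    "wps: list of (pos,Rot,n): n rows interpolated from previous"
    s=r.read_state();p0=np.array(s['tool_pos']);R0=R.from_quat(s['eef_rot']);p,q=p0,R0;out=[]
    for P,Q,n in wps:
        P=np.array(P,float);dv=(q.inv()*Q).as_rotvec()
        for i in range(1,n+1):
            a=i/n;pp=p+(P-p)*a;qq=q*R.from_rotvec(dv*a)
            x=R0.inv().apply(pp-p0)/40;w=np.degrees((R0.inv()*qq).as_rotvec())/5
            out.append(dict(zip(['x','y','z','wx','wy','wz'],[float(round(t,nd)) for t in [*x,*w]])))
        p,q=P,Q
    import json;print(json.dumps(out));print('cum',s['clock'],p0.round(1),R0.as_matrix().round(3).tolist())
def ori(x,z): 
    x=np.array(x,float);x/=np.linalg.norm(x);z=np.array(z,float);z-=x*(z@x);z/=np.linalg.norm(z);return R.from_matrix(np.stack([x,np.cross(z,x),z],1))
E
python3 - <<'E'
from h import *
s=r.read_state();R0=R.from_quat(s['eef_rot']);print(R0.as_matrix().round(3))
for sg in(1,-1):
    Q=ori([0,0,-1],[sg*.965,-sg*.263,0]);print(sg,np.degrees((R0.inv()*Q).as_rotvec()).round(1))
Qt=ori([0.285,.0225,-.9583],[-.0225,.965,0]);
E
```

```text
[[-0.    -0.916  0.4  ]
 [-0.001  0.4    0.916]
 [-1.    -0.    -0.001]]
1 [81.6 -0.   0. ]
-1 [-98.4  -0.   -0. ]
```

Run:
```python
from h import *
R0=R.from_quat(r.read_state()['eef_rot'])
Q=ori([0,0,-1],[.965,-.263,0]);h=R0*R.from_rotvec((R0.inv()*Q).as_rotvec()*.45)
rows([([480,215,225],h,12)])
```

```text
[{"x": -0.04, "y": -0.74, "z": -0.59, "wx": 0.61, "wy": -0.0, "wz": 0.0}, {"x": -0.08, "y": -1.47, "z": -1.19, "wx": 1.22, "wy": -0.0, "wz": 0.0}, {"x": -0.12, "y": -2.21, "z": -1.78, "wx": 1.84, "wy": -0.0, "wz": 0.0}, {"x": -0.16, "y": -2.95, "z": -2.38, "wx": 2.45, "wy": -0.0, "wz": 0.0}, {"x": -0.21, "y": -3.69, "z": -2.97, "wx": 3.06, "wy": -0.0, "wz": 0.0}, {"x": -0.25, "y": -4.42, "z": -3.57, "wx": 3.67, "wy": -0.0, "wz": 0.0}, {"x": -0.29, "y": -5.16, "z": -4.16, "wx": 4.29, "wy": -0.0, "wz": 0.0}, {"x": -0.33, "y": -5.9, "z": -4.76, "wx": 4.9, "wy": -0.0, "wz": 0.0}, {"x": -0.37, "y": -6.63, "z": -5.35, "wx": 5.51, "wy": -0.0, "wz": 0.0}, {"x": -0.41, "y": -7.37, "z": -5.95, "wx": 6.12, "wy": -0.0, "wz": 0.0}, {"x": -0.45, "y": -8.11, "z": -6.54, "wx": 6.74, "wy": -0.0, "wz": 0.0}, {"x": -0.49, "y": -8.85, "z": -7.14, "wx": 7.35, "wy": -0.0, "wz": 0.0}]
cum 0.15 [270.  618.3 204.9] [[-0.0, -0.916, 0.4], [-0.001, 0.4, 0.916], [-1.0, -0.0, -0.001]]
```

Emit:
step_arm(increments=[{"x": -0.04,"y": -0.74,"z": -0.6,"wx": 0.6},{"x": -0.08,"y": -1.47,"z": -1.2,"wx": 1.2},{"x": -0.12,"y": -2.2,"z": -1.8,"wx": 1.85},{"x": -0.16,"y": -2.95,"z": -2.4,"wx": 2.45},{"x": -0.2,"y": -3.7,"z": -3.0,"wx": 3.05},{"x": -0.25,"y": -4.4,"z": -3.55,"wx": 3.65},{"x": -0.3,"y": -5.15,"z": -4.15,"wx": 4.3},{"x": -0.33,"y": -5.9,"z": -4.75,"wx": 4.9},{"x": -0.37,"y": -6.65,"z": -5.35,"wx": 5.5},{"x": -0.4,"y": -7.4,"z": -5.95,"wx": 6.1},{"x": -0.45,"y": -8.1,"z": -6.55,"wx": 6.75},{"x": -0.5,"y": -8.85,"z": -7.15,"wx": 7.35}], claw=60, grip_force=30)

```text
validation failed for argument at $.in...
```

Run:
```python
from h import *
print(r.read_state()['joint_positions'])
snap('wrist','wrist1')
Q=ori([0,0,-1],[.965,-.263,0])
rows([([548,-277,205],Q,12)])
```

```text
[-1.30852453  0.42660091  0.07386481  1.60643654 -0.03413407  1.11083232
 -0.06710931]
[{"x": 0.0, "y": -1.28, "z": -1.48, "wx": 1.36, "wy": -0.0, "wz": 0.0}, {"x": 0.0, "y": -2.55, "z": -2.96, "wx": 2.72, "wy": -0.0, "wz": 0.0}, {"x": 0.0, "y": -3.83, "z": -4.43, "wx": 4.08, "wy": -0.0, "wz": 0.0}, {"x": 0.01, "y": -5.11, "z": -5.91, "wx": 5.44, "wy": -0.0, "wz": 0.0}, {"x": 0.01, "y": -6.39, "z": -7.39, "wx": 6.8, "wy": -0.0, "wz": 0.0}, {"x": 0.01, "y": -7.66, "z": -8.87, "wx": 8.17, "wy": -0.0, "wz": 0.0}, {"x": 0.01, "y": -8.94, "z": -10.34, "wx": 9.53, "wy": -0.0, "wz": 0.0}, {"x": 0.01, "y": -10.22, "z": -11.82, "wx": 10.89, "wy": -0.0, "wz": 0.0}, {"x": 0.01, "y": -11.49, "z": -13.3, "wx": 12.25, "wy": -0.01, "wz": 0.01}, {"x": 0.01, "y": -12.77, "z": -14.78, "wx": 13.61, "wy": -0.01, "wz": 0.01}, {"x": 0.01, "y": -14.05, "z": -16.25, "wx": 14.97, "wy": -0.01, "wz": 0.01}, {"x": 0.02, "y": -15.33, "z": -17.73, "wx": 16.33, "wy": -0.01, "wz": 0.01}]
cum 0.2 [270.1 618.3 205. ] [[-0.0, -0.916, 0.4], [-0.001, 0.4, 0.916], [-1.0, -0.0, -0.001]]
```

View pics/wrist1.png

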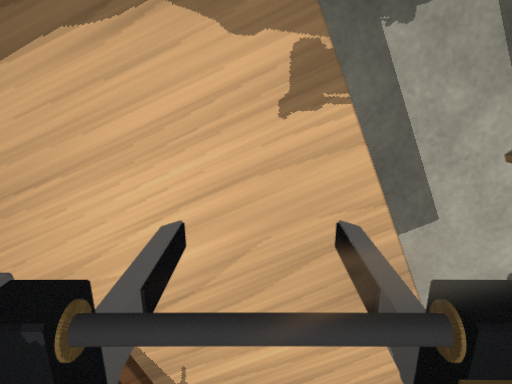

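The arm didn't move, because the call was refused. The picture is the same start view. I'll try again with all six keys in each row.

Emit:
step_arm(increments=[{"x": 0,"y": -0.75,"z": -0.6,"wx": 0.6,"wy": 0,"wz": 0},{"x": -0.1,"y": -1.5,"z": -1.2,"wx": 1.2,"wy": 0,"wz": 0}], claw=60, grip_force=30)

```text
clock: 0.37
tool_pos: [304.5, 550.2, 207.6]
eef_rot: [-0.357, 0.612, 0.356, 0.61]
ft_force: [1.4, 0.3, 0.4]
width: 0.892
```

Run:
```python
from h import *
R0=R.from_quat(r.read_state()['eef_rot'])
Q=ori([0,0,-1],[.965,-.263,0]);h=R0*R.from_rotvec((R0.inv()*Q).as_rotvec()*.45)
rows([([480,200,225],h,2)])
```

```text
[{"x": -0.21, "y": -4.07, "z": -2.73, "wx": 3.41, "wy": -0.01, "wz": 0.0}, {"x": -0.42, "y": -8.13, "z": -5.46, "wx": 6.82, "wy": -0.01, "wz": 0.01}]
cum 0.3667 [304.5 550.2 207.6] [[-0.001, -0.87, 0.493], [-0.002, 0.493, 0.87], [-1.0, 0.0, -0.003]]
```

Emit:
step_arm(increments=[{"x": 0,"y": -0.8,"z": -0.5,"wx": 0.7,"wy": 0,"wz": 0},{"x": -0.1,"y": -1.6,"z": -1.1,"wx": 1.4,"wy": 0,"wz": 0},{"x": -0.1,"y": -2.4,"z": -1.6,"wx": 2.0,"wy": 0,"wz": 0},{"x": -0.2,"y": -3.25,"z": -2.2,"wx": 2.7,"wy": 0,"wz": 0},{"x": -0.2,"y": -4.1,"z": -2.7,"wx": 3.4,"wy": 0,"wz": 0},{"x": -0.25,"y": -4.9,"z": -3.3,"wx": 4.1,"wy": 0,"wz": 0},{"x": -0.3,"y": -5.7,"z": -3.8,"wx": 4.8,"wy": 0,"wz": 0},{"x": -0.3,"y": -6.5,"z": -4.4,"wx": 5.4,"wy": 0,"wz": 0},{"x": -0.4,"y": -7.3,"z": -4.9,"wx": 6.1,"wy": 0,"wz": 0},{"x": -0.4,"y": -8.1,"z": -5.5,"wx": 6.8,"wy": 0,"wz": 0}])

```text
clock: 1.2
tool_pos: [478.8, 197.8, 224.8]
eef_rot: [-0.162, 0.689, 0.161, 0.688]
ft_force: [1.0, 1.3, 0.4]
width: 0.637
```

Run:
```python
from h import *
print(r.read_state()['joint_positions'])
snap('wrist','wrist2')
Q=ori([0,0,-1],[.965,-.263,0])
rows([([548,-277,205],Q,12)])
```

```text
[-0.87272263  0.15125282  0.39903006  1.9495676  -0.06625354  1.05468583
  0.01462363]
[{"x": 0.04, "y": -0.94, "z": -0.3, "wx": 0.68, "wy": 0.0, "wz": 0.0}, {"x": 0.09, "y": -1.87, "z": -0.59, "wx": 1.36, "wy": 0.0, "wz": 0.01}, {"x": 0.13, "y": -2.81, "z": -0.89, "wx": 2.04, "wy": 0.0, "wz": 0.01}, {"x": 0.18, "y": -3.75, "z": -1.18, "wx": 2.72, "wy": 0.0, "wz": 0.01}, {"x": 0.22, "y": -4.68, "z": -1.48, "wx": 3.41, "wy": 0.0, "wz": 0.02}, {"x": 0.27, "y": -5.62, "z": -1.77, "wx": 4.09, "wy": 0.0, "wz": 0.02}, {"x": 0.31, "y": -6.56, "z": -2.07, "wx": 4.77, "wy": 0.0, "wz": 0.02}, {"x": 0.36, "y": -7.49, "z": -2.37, "wx": 5.45, "wy": 0.0, "wz": 0.03}, {"x": 0.4, "y": -8.43, "z": -2.66, "wx": 6.13, "wy": 0.0, "wz": 0.03}, {"x": 0.45, "y": -9.37, "z": -2.96, "wx": 6.81, "wy": 0.0, "wz": 0.03}, {"x": 0.49, "y": -10.31, "z": -3.25, "wx": 7.49, "wy": 0.0, "wz": 0.04}, {"x": 0.54, "y": -11.24, "z": -3.55, "wx": 8.17, "wy": 0.0, "wz": 0.04}]
cum 1.25 [481.6 190.  224.8] [[0.0, -0.432, 0.902], [-0.003, 0.902, 0.432], [-1.0, -0.003, -0.001]]
```

View pics/wrist2.png

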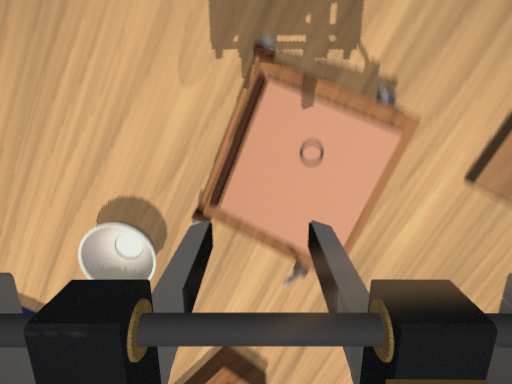

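The wrist view shows the tile with its ring at about (312,153) and the bowl at (118,252). I'm moving on to a point above the probe.

Emit:
step_arm(increments=[{"x": 0.05,"y": -0.95,"z": -0.3,"wx": 0.7,"wy": 0,"wz": 0},{"x": 0.1,"y": -1.85,"z": -0.6,"wx": 1.35,"wy": 0,"wz": 0},{"x": 0.1,"y": -2.8,"z": -0.9,"wx": 2.05,"wy": 0,"wz": 0},{"x": 0.2,"y": -3.75,"z": -1.2,"wx": 2.7,"wy": 0,"wz": 0},{"x": 0.2,"y": -4.7,"z": -1.5,"wx": 3.4,"wy": 0,"wz": 0},{"x": 0.3,"y": -5.6,"z": -1.8,"wx": 4.1,"wy": 0,"wz": 0},{"x": 0.3,"y": -6.5,"z": -2.1,"wx": 4.8,"wy": 0,"wz": 0},{"x": 0.35,"y": -7.5,"z": -2.4,"wx": 5.45,"wy": 0,"wz": 0},{"x": 0.4,"y": -8.4,"z": -2.7,"wx": 6.1,"wy": 0,"wz": 0},{"x": 0.45,"y": -9.4,"z": -2.95,"wx": 6.8,"wy": 0,"wz": 0},{"x": 0.5,"y": -10.3,"z": -3.25,"wx": 7.5,"wy": 0,"wz": 0.04},{"x": 0.54,"y": -11.25,"z": -3.55,"wx": 8.17,"wy": 0,"wz": 0.04}])

```text
clock: 2.25
tool_pos: [548.1, -278.9, 204.6]
eef_rot: [0.095, 0.701, -0.094, 0.701]
ft_force: [1.8, -0.3, -0.1]
width: 0.636
```

Emit:
step_arm(increments=[{"x": 0,"y": 0,"z": 0,"wx": 0,"wy": 0,"wz": 0},{"x": 0,"y": 0,"z": 0,"wx": 0,"wy": 0,"wz": 0},{"x": 0,"y": 0,"z": 0,"wx": 0,"wy": 0,"wz": 0}])

```text
clock: 2.5
tool_pos: [548.0, -278.4, 204.2]
eef_rot: [0.095, 0.701, -0.094, 0.7]
ft_force: [-1.2, 1.0, -0.3]
width: 0.638
```

Run:
```python
from h import *
snap('wrist','wrist3')
Q=ori([0,0,-1],[.965,-.263,0])
rows([([548,-277,150],Q,4)])
```

```text
[{"x": 0.34, "y": 0.0, "z": -0.0, "wx": -0.0, "wy": -0.0, "wz": -0.0}, {"x": 0.68, "y": 0.01, "z": -0.0, "wx": -0.0, "wy": -0.0, "wz": -0.01}, {"x": 1.02, "y": 0.01, "z": -0.01, "wx": -0.0, "wy": -0.01, "wz": -0.01}, {"x": 1.36, "y": 0.01, "z": -0.01, "wx": -0.0, "wy": -0.01, "wz": -0.01}]
cum 2.55 [ 548.2 -277.6  204.3] [[-0.0, 0.263, 0.965], [0.001, 0.965, -0.263], [-1.0, 0.001, -0.001]]
```

View pics/wrist3.png

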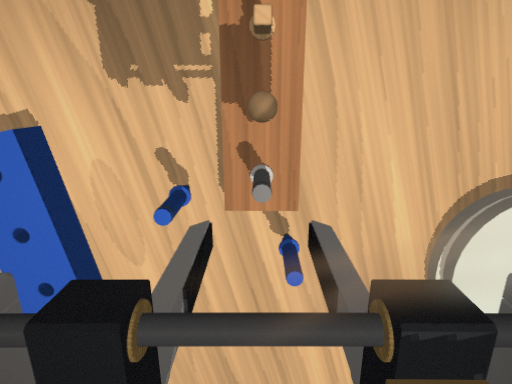

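The probe's grey top is at about (261,192), and the blue look-alike is at (291,275). I'll check the position from this view.

Run:
```python
from h import *
L=load('wrist3');im=cv2.imread('pics/wrist3.png')
cv2.imwrite('pics/c5.png',cv2.resize(im[150:300,200:330],None,fx=4,fy=4,interpolation=cv2.INTER_CUBIC))
print(proj(L,[[548,-277,115],[548,-277,49],[548,-277,100],[548.1,-278,185]]).round(1))
d=L['d'];
for v in range(180,202,3): print(v,d[v,252:272:2].round(0))
```

```text
[[260.9 190.3]
 [260.8 173.2]
 [260.9 185.8]
 [261.5 220.8]]
180 [347. 305. 296. 294. 292. 293. 294. 297. 306. 345.]
183 [312. 293. 285. 283. 282. 281. 283. 286. 293. 350.]
186 [295. 283. 279. 279. 280. 278. 279. 278. 283. 353.]
189 [284. 280. 280. 280. 280. 280. 280. 280. 279. 282.]
192 [280. 281. 281. 281. 281. 282. 280. 280. 280. 281.]
195 [281. 281. 281. 282. 281. 281. 282. 280. 281. 282.]
198 [356. 283. 282. 282. 282. 284. 283. 281. 282. 356.]
201 [356. 357. 284. 282. 284. 284. 283. 357. 357. 357.]
```

View pics/c5.png

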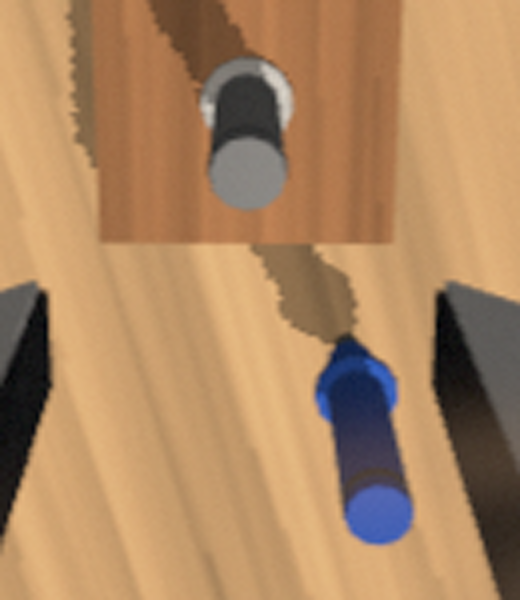

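Run:
```python
from h import *
L=load('wrist3');print(onz(L,np.array(261.6),np.array(192.9),115.),onz(L,np.array(260.9),np.array(175.),49.))
Q=ori([0,0,-1],[.965,-.263,0])
rows([([548,-278.5,76],Q,5)])
```

```text
[ 547.98424506 -279.53724035  115.        ] [ 547.54613279 -279.02018969   49.        ]
[{"x": 0.64, "y": -0.01, "z": 0.0, "wx": -0.0, "wy": -0.0, "wz": -0.0}, {"x": 1.28, "y": -0.01, "z": 0.0, "wx": -0.0, "wy": -0.0, "wz": -0.0}, {"x": 1.93, "y": -0.02, "z": 0.0, "wx": -0.0, "wy": -0.0, "wz": -0.01}, {"x": 2.57, "y": -0.02, "z": 0.0, "wx": -0.0, "wy": -0.01, "wz": -0.01}, {"x": 3.21, "y": -0.03, "z": 0.0, "wx": -0.0, "wy": -0.01, "wz": -0.01}]
cum 2.55 [ 548.2 -277.6  204.3] [[-0.0, 0.263, 0.965], [0.001, 0.965, -0.263], [-1.0, 0.001, -0.001]]
```

Emit:
step_arm(increments=[{"x": 0.5,"y": -0.02,"z": 0,"wx": 0,"wy": 0,"wz": 0},{"x": 1.0,"y": -0.03,"z": 0,"wx": 0,"wy": 0,"wz": 0},{"x": 1.6,"y": -0.03,"z": 0,"wx": 0,"wy": 0,"wz": 0},{"x": 2.1,"y": -0.03,"z": 0,"wx": 0,"wy": 0,"wz": 0},{"x": 2.6,"y": -0.03,"z": 0,"wx": 0,"wy": 0,"wz": 0},{"x": 3.0,"y": -0.03,"z": 0,"wx": 0,"wy": 0,"wz": 0},{"x": 3.2,"y": -0.03,"z": 0,"wx": 0,"wy": 0,"wz": 0},{"x": 3.2,"y": -0.03,"z": 0,"wx": 0,"wy": 0,"wz": 0},{"x": 3.2,"y": -0.03,"z": 0,"wx": 0,"wy": 0,"wz": 0}])

```text
clock: 3.3
tool_pos: [548.2, -277.8, 76.8]
eef_rot: [0.094, 0.701, -0.093, 0.701]
ft_force: [0.2, -0.1, 0.5]
width: 0.638
```

Emit:
step_arm(increments=[{"x": 0,"y": 0,"z": 0,"wx": 0,"wy": 0,"wz": 0},{"x": 0,"y": 0,"z": 0,"wx": 0,"wy": 0,"wz": 0},{"x": 0,"y": 0,"z": 0,"wx": 0,"wy": 0,"wz": 0},{"x": 0,"y": 0,"z": 0,"wx": 0,"wy": 0,"wz": 0},{"x": 0,"y": 0,"z": 0,"wx": 0,"wy": 0,"wz": 0},{"x": 0,"y": 0,"z": 0,"wx": 0,"wy": 0,"wz": 0},{"x": 0,"y": 0,"z": 0,"wx": 0,"wy": 0,"wz": 0},{"x": 0,"y": 0,"z": 0,"wx": 0,"wy": 0,"wz": 0},{"x": 0,"y": 0,"z": 0,"wx": 0,"wy": 0,"wz": 0},{"x": 0,"y": 0,"z": 0,"wx": 0,"wy": 0,"wz": 0},{"x": 0,"y": 0,"z": 0,"wx": 0,"wy": 0,"wz": 0}], claw=8, grip_force=30)

```text
clock: 4.22
tool_pos: [548.2, -277.8, 76.9]
eef_rot: [0.094, 0.701, -0.093, 0.701]
ft_force: [-0.4, -0.1, 1.4]
width: 0.186
```

Run:
```python
from h import *
s=r.read_state();print(s['width']*94,s['tool_pos'],s['ft_force'],s['clock'],R.from_quat(s['eef_rot']).as_matrix().round(4))
```

```text
17.51845914048018 [ 548.22249782 -277.84013874   76.85434996] [-0.37964153 -0.10780362  1.35293917] 4.2167 [[-2.000e-04  2.622e-01  9.650e-01]
 [ 1.400e-03  9.650e-01 -2.622e-01]
 [-1.000e+00  1.300e-03 -6.000e-04]]
```

Emit:
step_arm(increments=[{"x": -0.2,"y": 0,"z": 0,"wx": 0,"wy": 0,"wz": 0},{"x": -0.5,"y": 0,"z": 0,"wx": 0,"wy": 0,"wz": 0},{"x": -0.9,"y": 0,"z": 0,"wx": 0,"wy": 0,"wz": 0},{"x": -1.3,"y": 0,"z": 0,"wx": 0,"wy": 0,"wz": 0},{"x": -1.7,"y": 0,"z": 0,"wx": 0,"wy": 0,"wz": 0},{"x": -2.1,"y": 0,"z": 0,"wx": 0,"wy": 0,"wz": 0},{"x": -2.6,"y": 0,"z": 0,"wx": 0,"wy": 0,"wz": 0},{"x": -3.1,"y": 0,"z": 0,"wx": 0,"wy": 0,"wz": 0},{"x": -3.5,"y": 0,"z": 0,"wx": 0,"wy": 0,"wz": 0},{"x": -3.6,"y": 0,"z": 0,"wx": 0,"wy": 0,"wz": 0},{"x": -3.6,"y": 0,"z": 0,"wx": 0,"wy": 0,"wz": 0}])

```text
clock: 5.13
tool_pos: [548.7, -278.3, 222.5]
eef_rot: [0.094, 0.7, -0.093, 0.702]
ft_force: [0.3, -0.0, -1.1]
width: 0.186
```

Run:
```python
from h import *
s=r.read_state();print(s['width']*94,s['tool_pos'],s['ft_force'],s['clock'])
snap('side','side1');snap('top','top1');snap('wrist','wrist4')
im=cv2.imread('pics/side1.png');cv2.imwrite('pics/c6.png',cv2.resize(im[130:290,200:330],None,fx=4,fy=4,interpolation=cv2.INTER_CUBIC))
n=np.array([-.285,-.0225,.9583]);Q=ori(-n,[.9,.436,0.27])
sp=np.array([515,249.5,71]); 
rows([(sp+n*(118+40),Q,14)])
```

```text
17.455232617502595 [ 548.74041278 -278.33817222  222.51340089] [ 0.3444732  -0.02041063 -1.1119617 ] 5.1333
[{"x": -0.0, "y": 0.87, "z": -0.38, "wx": -0.57, "wy": -0.24, "wz": -0.0}, {"x": -0.0, "y": 1.73, "z": -0.76, "wx": -1.14, "wy": -0.49, "wz": -0.01}, {"x": -0.01, "y": 2.6, "z": -1.14, "wx": -1.71, "wy": -0.73, "wz": -0.01}, {"x": -0.01, "y": 3.46, "z": -1.52, "wx": -2.29, "wy": -0.97, "wz": -0.01}, {"x": -0.01, "y": 4.33, "z": -1.9, "wx": -2.86, "wy": -1.22, "wz": -0.02}, {"x": -0.01, "y": 5.2, "z": -2.28, "wx": -3.43, "wy": -1.46, "wz": -0.02}, {"x": -0.02, "y": 6.06, "z": -2.66, "wx": -4.0, "wy": -1.7, "wz": -0.02}, {"x": -0.02, "y": 6.93, "z": -3.03, "wx": -4.57, "wy": -1.95, "wz": -0.03}, {"x": -0.02, "y": 7.79, "z": -3.41, "wx": -5.14, "wy": -2.19, "wz": -0.03}, {"x": -0.02, "y": 8.66, "z": -3.79, "wx": -5.71, "wy": -2.43, "wz": -0.03}, {"x": -0.03, "y": 9.53, "z": -4.17, "wx": -6.28, "wy": -2.67, "wz": -0.04}, {"x": -0.03, "y": 10.39, "z": -4.55, "wx": -6.86, "wy": -2.92, "wz": -0.04}, {"x": -0.03, "y": 11.26, "z": -4.93, "wx": -7.43, "wy": -3.16, "wz": -0.04}, {"x": -0.03, "y": 12.12, "z": -5.31, "wx": -8.0, "wy": -3.4, "wz": -0.05}]
cum 5.2833 [ 547.9 -277.7  220.1] [[-0.001, 0.262, 0.965], [0.002, 0.965, -0.262], [-1.0, 0.001, -0.002]]
```

View pics/c6.png

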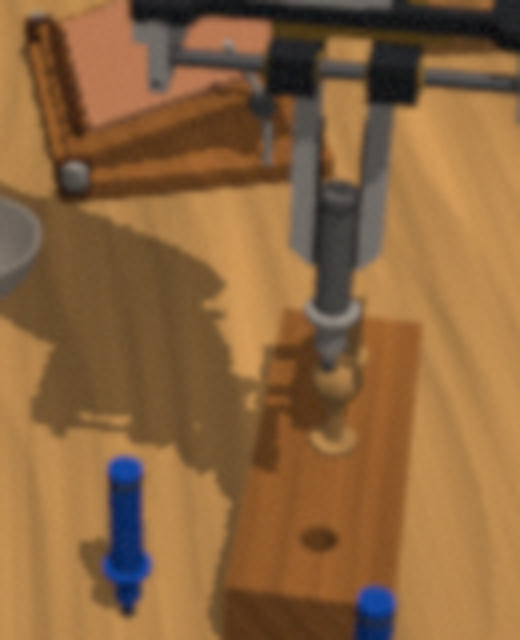

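View pics/wrist4.png

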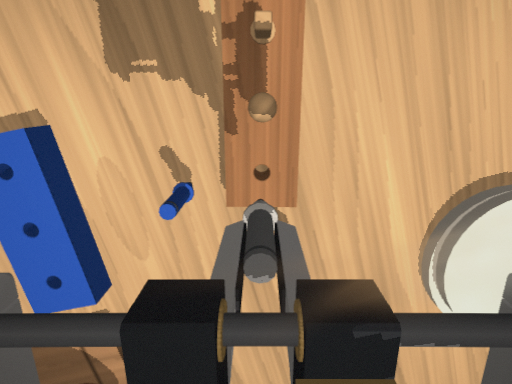

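The probe is out of its pocket and the empty hole shows at (262,172). Next I'll check whether it sits straight in the grip.

Run:
```python
from h import *
z0=220.3-76.9+45
for dx,dy in[(0,0)]:
  for n in('side1','wrist4'):
    L=load(n);P=[[548,-278,z0+k] for k in(70,50,4,0,-20,-34)]
    q=proj(L,P);print(n,q.round(1).tolist())
    if n=='side1': print(((q-[200,130]+.5)*4-.5).round(0).tolist())
im=cv2.imread('pics/wrist4.png');cv2.imwrite('pics/c7.png',cv2.resize(im[180:300,200:320],None,fx=5,fy=5,interpolation=cv2.INTER_CUBIC))
im=cv2.imread('pics/side1.png');cv2.imwrite('pics/c8.png',cv2.resize(im[165:245,250:320],None,fx=8,fy=7.5,interpolation=cv2.INTER_CUBIC))
```

```text
side1 [[284.8, 177.5], [284.2, 186.7], [282.9, 206.9], [282.8, 208.6], [282.2, 216.9], [281.9, 222.6]]
[[341.0, 192.0], [338.0, 228.0], [333.0, 309.0], [333.0, 316.0], [330.0, 349.0], [329.0, 372.0]]
wrist4 [[261.9, 264.6], [261.8, 246.6], [261.5, 217.0], [261.5, 215.0], [261.4, 205.8], [261.4, 200.2]]
```

View pics/c7.png

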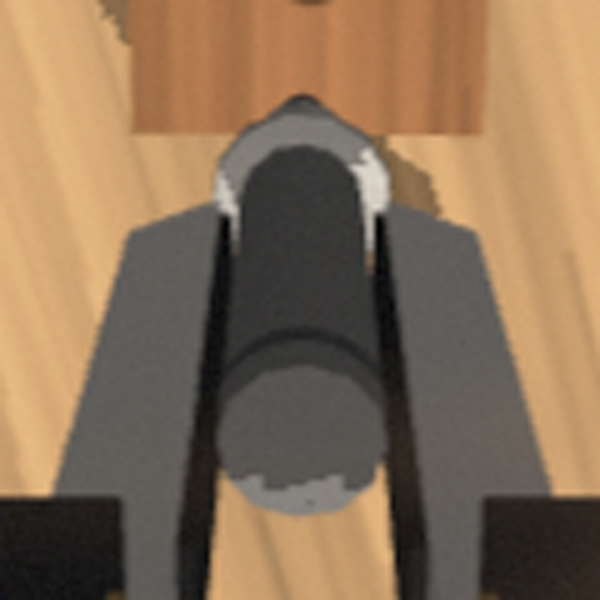

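View pics/c8.png

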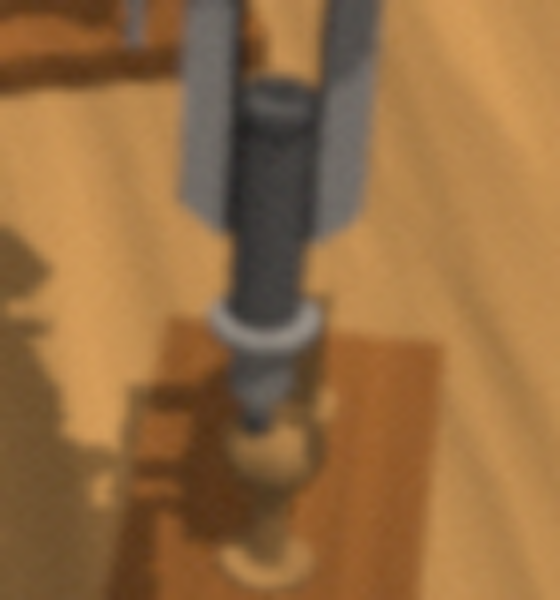

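The held probe is close to straight: the tip and collar match the projection, and the top is about 2 mm off. I'm moving it over the tile at a moderate speed.

Emit:
step_arm(increments=[{"x": 0,"y": 0.3,"z": -0.1,"wx": -0.2,"wy": -0.1,"wz": 0},{"x": 0,"y": 0.8,"z": -0.35,"wx": -0.5,"wy": -0.2,"wz": 0},{"x": 0,"y": 1.35,"z": -0.6,"wx": -0.9,"wy": -0.4,"wz": 0},{"x": 0,"y": 1.95,"z": -0.85,"wx": -1.3,"wy": -0.55,"wz": 0},{"x": 0,"y": 2.55,"z": -1.1,"wx": -1.7,"wy": -0.7,"wz": 0},{"x": 0,"y": 3.15,"z": -1.4,"wx": -2.1,"wy": -0.9,"wz": 0},{"x": 0,"y": 3.75,"z": -1.65,"wx": -2.5,"wy": -1.05,"wz": 0},{"x": 0,"y": 4.35,"z": -1.9,"wx": -2.9,"wy": -1.2,"wz": 0},{"x": 0,"y": 4.95,"z": -2.15,"wx": -3.3,"wy": -1.4,"wz": 0},{"x": 0,"y": 5.55,"z": -2.4,"wx": -3.7,"wy": -1.55,"wz": 0},{"x": 0,"y": 6.1,"z": -2.65,"wx": -4.0,"wy": -1.7,"wz": 0},{"x": 0,"y": 6.6,"z": -2.9,"wx": -4.4,"wy": -1.85,"wz": 0}])

```text
clock: 6.28
tool_pos: [504.0, 9.6, 220.0]
eef_rot: [-0.05, 0.648, 0.036, 0.759]
ft_force: [-0.0, 0.6, -0.2]
width: 0.193
```

Run:
```python
from h import *
s=r.read_state();print(s['joint_positions'].round(2),s['width']*94)
n=np.array([-.285,-.0225,.9583]);Q=ori(-n,[.9,.436,0.27])
sp=np.array([515,249.5,71]); 
rows([(sp+n*(118+40),Q,10)])
```

```text
[-0.73  0.01  0.57  2.11  0.03  0.87 -0.06] 18.126141065527857
[{"x": -0.03, "y": 0.6, "z": -0.01, "wx": -0.36, "wy": -0.15, "wz": -0.01}, {"x": -0.05, "y": 1.19, "z": -0.02, "wx": -0.71, "wy": -0.31, "wz": -0.01}, {"x": -0.08, "y": 1.79, "z": -0.03, "wx": -1.07, "wy": -0.46, "wz": -0.02}, {"x": -0.1, "y": 2.39, "z": -0.04, "wx": -1.43, "wy": -0.62, "wz": -0.02}, {"x": -0.13, "y": 2.98, "z": -0.05, "wx": -1.78, "wy": -0.77, "wz": -0.03}, {"x": -0.15, "y": 3.58, "z": -0.06, "wx": -2.14, "wy": -0.92, "wz": -0.04}, {"x": -0.18, "y": 4.18, "z": -0.07, "wx": -2.5, "wy": -1.08, "wz": -0.04}, {"x": -0.2, "y": 4.77, "z": -0.08, "wx": -2.85, "wy": -1.23, "wz": -0.05}, {"x": -0.23, "y": 5.37, "z": -0.09, "wx": -3.21, "wy": -1.39, "wz": -0.05}, {"x": -0.25, "y": 5.96, "z": -0.1, "wx": -3.57, "wy": -1.54, "wz": -0.06}]
cum 6.2833 [504.    9.6 220. ] [[0.158, -0.12, 0.98], [-0.009, 0.992, 0.123], [-0.987, -0.029, 0.156]]
```

Emit:
step_arm(increments=[{"x": 0,"y": 0.5,"z": 0,"wx": -0.3,"wy": -0.1,"wz": 0},{"x": -0.05,"y": 1.1,"z": 0,"wx": -0.7,"wy": -0.3,"wz": 0},{"x": -0.1,"y": 1.7,"z": 0,"wx": -1.0,"wy": -0.45,"wz": 0},{"x": -0.1,"y": 2.3,"z": 0,"wx": -1.4,"wy": -0.6,"wz": 0},{"x": -0.15,"y": 2.9,"z": -0.05,"wx": -1.75,"wy": -0.75,"wz": 0},{"x": -0.15,"y": 3.5,"z": -0.05,"wx": -2.1,"wy": -0.9,"wz": 0},{"x": -0.2,"y": 4.1,"z": -0.05,"wx": -2.45,"wy": -1.05,"wz": 0},{"x": -0.2,"y": 4.7,"z": -0.1,"wx": -2.8,"wy": -1.2,"wz": 0},{"x": -0.25,"y": 5.3,"z": -0.1,"wx": -3.2,"wy": -1.4,"wz": 0},{"x": -0.25,"y": 5.8,"z": -0.1,"wx": -3.5,"wy": -1.5,"wz": -0.05},{"x": -0.25,"y": 5.96,"z": -0.1,"wx": -3.57,"wy": -1.54,"wz": -0.06},{"x": -0.25,"y": 5.96,"z": -0.1,"wx": -3.57,"wy": -1.54,"wz": -0.06}])

```text
clock: 7.28
tool_pos: [468.6, 247.3, 221.5]
eef_rot: [-0.168, 0.582, 0.139, 0.784]
ft_force: [0.0, 0.0, -1.5]
width: 0.188
```

Emit:
step_arm(increments=[{"x": 0.3,"y": 0,"z": 0,"wx": 0,"wy": 0,"wz": 0},{"x": 0.6,"y": 0,"z": 0,"wx": 0,"wy": 0,"wz": 0},{"x": 0.9,"y": 0,"z": 0,"wx": 0,"wy": 0,"wz": 0},{"x": 1.2,"y": 0,"z": 0,"wx": 0,"wy": 0,"wz": 0},{"x": 1.3,"y": 0,"z": 0,"wx": 0,"wy": 0,"wz": 0},{"x": 1.3,"y": 0,"z": 0,"wx": 0,"wy": 0,"wz": 0},{"x": 1.3,"y": 0,"z": 0,"wx": 0,"wy": 0,"wz": 0},{"x": 1.3,"y": 0,"z": 0,"wx": 0,"wy": 0,"wz": 0}])

```text
clock: 7.95
tool_pos: [483.5, 248.3, 172.3]
eef_rot: [-0.167, 0.582, 0.139, 0.784]
ft_force: [0.0, 0.5, -1.3]
width: 0.186
```

Run:
```python
from h import *
s=r.read_state();print(s['tool_pos'].round(1),s['joint_positions'].round(2),s['width']*94,s['ft_force'].round(1),R.from_quat(s['eef_rot']).as_matrix().round(3).tolist())
np.savez('pics/st2.npz',p=s['tool_pos'],q=s['eef_rot'])
snap('wrist','wrist5');snap('side','side2');snap('top','top2')
im=cv2.imread('pics/side2.png');cv2.imwrite('pics/c9.png',cv2.resize(im[90:190,190:290],None,fx=6,fy=6,interpolation=cv2.INTER_CUBIC))
im=cv2.imread('pics/top2.png');cv2.imwrite('pics/c10.png',cv2.resize(im[155:250,95:205],None,fx=6,fy=6,interpolation=cv2.INTER_CUBIC))
```

```text
[483.5 248.3 172.3] [-0.98  0.11  0.3   2.16  0.22  0.65 -0.41] 17.472048047644094 [ 0.   0.5 -1.3] [[0.285, -0.412, 0.865], [0.023, 0.905, 0.424], [-0.958, -0.101, 0.267]]
```

View pics/wrist5.png

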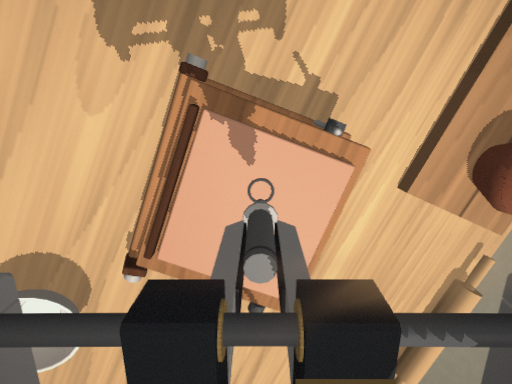

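View pics/c9.png

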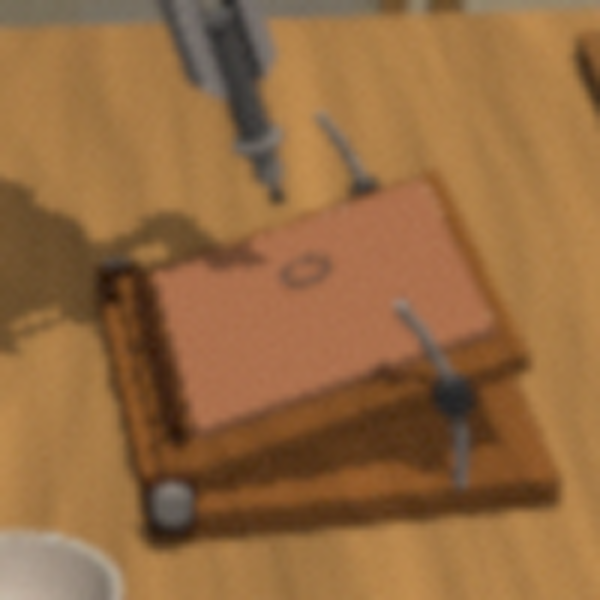

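View pics/c10.png

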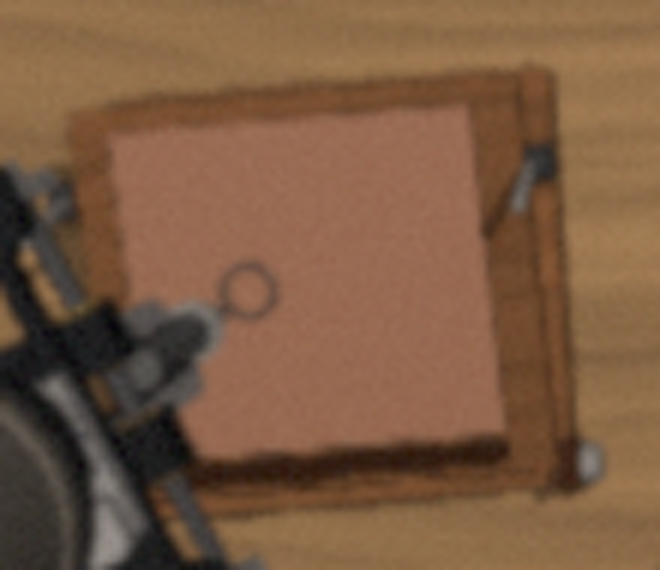

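The tip hangs about 40 mm off the face near the ring. It is at (278,197) in the side crop, and the ring centre is at (305,270). I'll compare these with predictions and refit the tile normal from the wrist depth.

Run:
```python
from h import *
st=np.load('pics/st2.npz');Rm=R.from_quat(st['q']).as_matrix();p=st['p'];tip=p+65.9*Rm[:,0];print('tip pred',tip.round(1))
for n,o,k in(('side2',(190,90),6),('top2',(95,155),6),('wrist5',(210,160),6)):
    L=load(n);P=[tip-Rm[:,0]*t for t in(0,14,34,38,104)]+[[515.4,250.3,71],[514.3,248,70.7]]
    q=proj(L,P);print(n,q.round(1).tolist(),((q-o+.5)*k-.5).round(0).tolist())
L=load('wrist5')
m=np.zeros((384,512),np.uint8);cv2.fillPoly(m,[np.array([[206,112],[350,165],[325,220],[290,205],[255,175],[235,200],[215,245],[165,250]],np.int32)],1)
v,u=np.nonzero(m&(L['d']>0));w=pt(L,u,v)
for i in range(6):
    c=np.median(w,0) if i==0 else w.mean(0);n=np.linalg.svd(w-c,full_matrices=False)[2][2];n*=np.sign(n[2]);e=(w-c)@n;w=w[abs(e)<4]
print('n',n.round(4),c.round(1),len(w),e.std())
g=L['T'][:3,:3]@ray(L,np.array(261.),np.array(190.));o=L['T'][:3,3];print('spot',(o+g*((c-o)@n/(g@n))).round(1))
print('height at 515,249:', c[2]-((515-c[0])*n[0]+(249-c[1])*n[1])/n[2])
im=cv2.imread('pics/wrist5.png');cv2.imwrite('pics/c11.png',cv2.resize(im[160:290,210:310],None,fx=6,fy=6,interpolation=cv2.INTER_CUBIC)[:600])
# arcs / mask check
```

```text
tip pred [502.2 249.8 109.1]
side2 [[236.3, 123.1], [234.9, 119.1], [232.9, 113.2], [232.5, 112.0], [225.5, 91.9], [240.7, 134.3], [240.4, 134.7]] [[280.0, 201.0], [272.0, 177.0], [260.0, 142.0], [257.0, 135.0], [216.0, 14.0], [307.0, 268.0], [305.0, 271.0]]
top2 [[131.5, 206.9], [129.9, 208.0], [127.4, 209.7], [126.9, 210.1], [118.0, 216.4], [136.1, 203.1], [136.9, 203.5]] [[222.0, 314.0], [212.0, 321.0], [197.0, 331.0], [194.0, 333.0], [141.0, 371.0], [249.0, 291.0], [254.0, 293.0]]
wrist5 [[261.0, 200.5], [261.0, 206.1], [261.1, 215.3], [261.1, 217.4], [261.4, 265.1], [262.4, 188.2], [260.3, 189.8]] [[308.0, 245.0], [309.0, 279.0], [309.0, 335.0], [309.0, 347.0], [311.0, 633.0], [317.0, 172.0], [304.0, 181.0]]
n [-0.2846 -0.023   0.9584] [499.5 251.8  66.9] 12330 0.6879963835170829
spot [514.8 248.3  71.4]
height at 515,249: 71.46298132382182
```

View pics/c11.png

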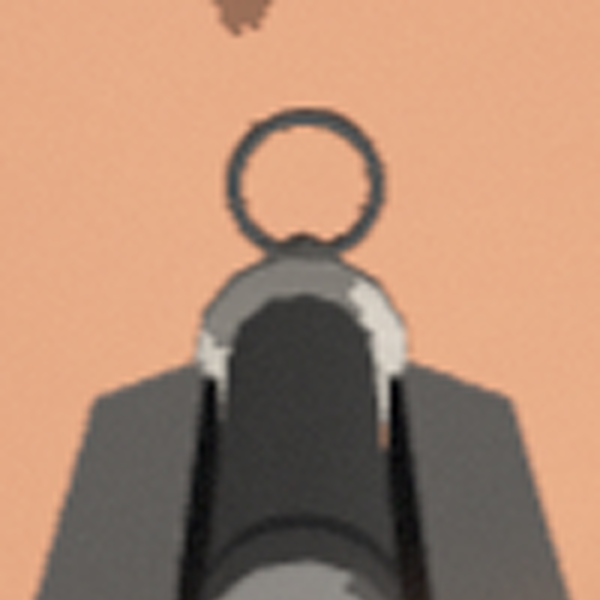

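```bash
cat > ov.py <<'E'
from h import *
def circles(p,Rm,off=np.zeros(3),slide=0,rot=np.eye(3)):
    t=np.linspace(0,2*np.pi,60);out=[]
    g=p-18.8*Rm[:,0]
    for z,rr in((-34,4),(-20,7.5),(0,13),(4,13),(70,9)):
        a=31.9-z-slide  # along tool x from TCP
        loc=np.stack([np.full(60,a),rr*np.cos(t),rr*np.sin(t)],1)+off
        loc=(loc-[-18.8,0,0])@rot.T+[-18.8,0,0]
        out.append(loc@Rm.T+p)
    return out
def overlay(img,box,k,p,Rm,f,**kw):
    L=load(img);x,y,w,h=box;im=cv2.resize(L['p'][y:y+h,x:x+w,::-1],None,fx=k,fy=k,interpolation=cv2.INTER_CUBIC)
    for C,col in zip(circles(p,Rm,**kw),[(0,0,255),(0,255,255),(0,255,0),(255,255,0),(255,0,255)]):
        q=((proj(L,C)-[x,y]+.5)*k-.5).round().astype(np.int32);cv2.polylines(im,[q],True,col,1)
    cv2.imwrite('pics/'+f+'.png',im)
E
python3 - <<'E'
from ov import *
st=np.load('pics/st2.npz');Rm=R.from_quat(st['q']).as_matrix();p=st['p']
overlay('wrist5',(215,175,90,110),6,p,Rm,'o1')
overlay('side2',(212,85,40,55),11,p,Rm,'o2')
overlay('top2',(105,190,45,40),12,p,Rm,'o3')
E
```

```text
(no output)
```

View pics/o1.png

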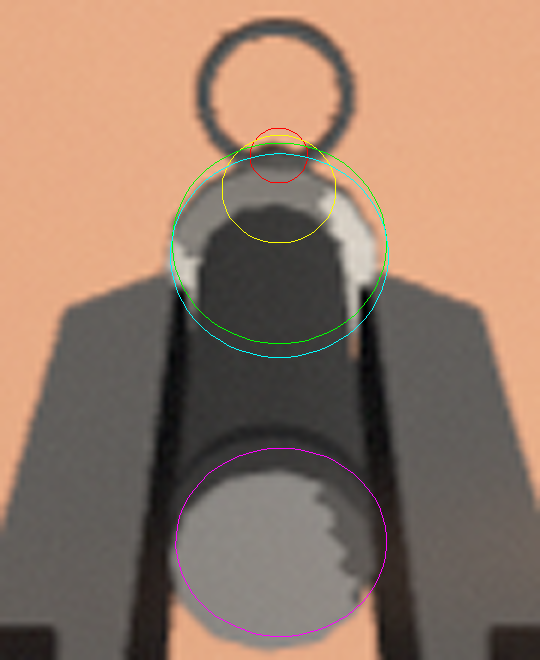

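View pics/o2.png

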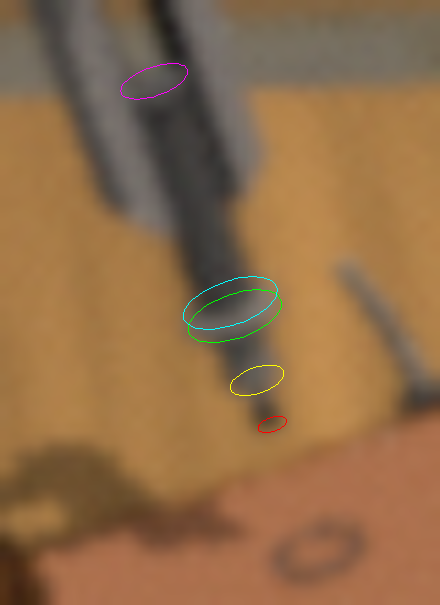

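View pics/o3.png

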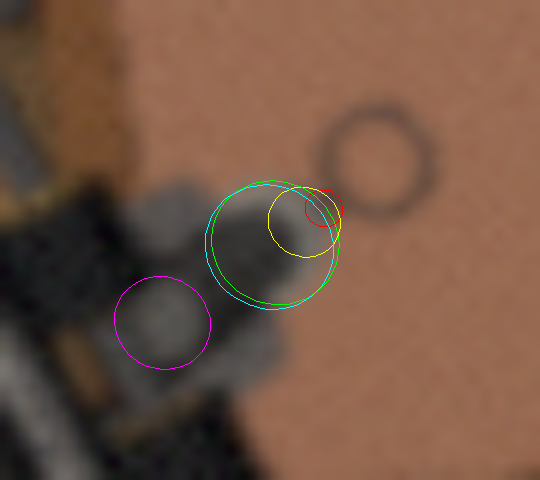

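The projections fit all three views to within about 2 mm, and the wrist depth confirms the normal. I'll apply a small lateral correction, then advance 34 mm and take averaged force readings.

Emit:
step_arm(increments=[{"x": 0.15,"y": -0.02,"z": 0.02,"wx": 0,"wy": 0,"wz": 0},{"x": 0.3,"y": -0.02,"z": 0.02,"wx": 0,"wy": 0,"wz": 0},{"x": 0.45,"y": -0.02,"z": 0.02,"wx": 0,"wy": 0,"wz": 0},{"x": 0.6,"y": -0.02,"z": 0.02,"wx": 0,"wy": 0,"wz": 0},{"x": 0.75,"y": -0.02,"z": 0.02,"wx": 0,"wy": 0,"wz": 0},{"x": 0.85,"y": -0.02,"z": 0.02,"wx": 0,"wy": 0,"wz": 0},{"x": 0.85,"y": -0.02,"z": 0.02,"wx": 0,"wy": 0,"wz": 0},{"x": 0.85,"y": -0.02,"z": 0.02,"wx": 0,"wy": 0,"wz": 0}])

```text
clock: 8.77
tool_pos: [494.1, 248.8, 139.6]
eef_rot: [-0.167, 0.582, 0.139, 0.784]
ft_force: [0.2, 0.6, -1.0]
width: 0.189
```

```bash
cat >> ov.py <<'E'
n0=np.array([-.2846,-.023,.9584]);S0=np.array([515,249,71.4])
def meas(tag,k=8):
    F=[];X=[];Q=[]
    for i in range(k):
        cam=['wrist','side','top'][i] if i<3 else 'wrist'
        if i<3: snap(cam,f'{cam}_{tag}')
        else: r.grab_frame(cam)
        s=r.read_state();F.append(s['ft_force']);X.append(s['tool_pos']);Q.append(s['eef_rot'])
    F=np.array(F);p=np.mean(X,0);Rm=R.from_quat(np.mean(Q,0)).as_matrix();np.savez(f'pics/st_{tag}.npz',p=p,R=Rm)
    tip=p+65.9*Rm[:,0];h=(tip-S0)@n0
    print('F',F.mean(0).round(2),'sd',F.std(0).round(2),'F.n',(F@n0).mean().round(2),'+-',((F@n0).std()/k**.5).round(2),'tcp',p.round(1),'tip h',h.round(2),'lat',(tip-S0-h*n0).round(1),'ang',np.degrees(np.arccos(-Rm[:,0]@n0)).round(2),'w',s['width']*94,'t',s['clock'])
E
python3 - <<'E'
from ov import *
meas('a')
st=np.load('pics/st_a.npz')
overlay('wrist_a',(215,150,90,110),6,st['p'],st['R'],'o4')
overlay('side_a',(212,95,50,55),10,st['p'],st['R'],'o5')
E
```

```text
F [-0.31  0.09 -0.7 ] sd [0.29 0.48 0.35] F.n -0.59 +- 0.11 tcp [494.2 249.1 140.2] tip h 5.93 lat [-0.3  1.8 -0.1] ang nan w 17.464497919025995 t 9.1667ov.py:26: RuntimeWarning: invalid value encountered in arccos
  print('F',F.mean(0).round(2),'sd',F.std(0).round(2),'F.n',(F@n0).mean().round(2),'+-',((F@n0).std()/k**.5).round(2),'tcp',p.round(1),'tip h',h.round(2),'lat',(tip-S0-h*n0).round(1),'ang',np.degrees(np.arccos(-Rm[:,0]@n0)).round(2),'w',s['width']*94,'t',s['clock'])
```

View pics/o4.png

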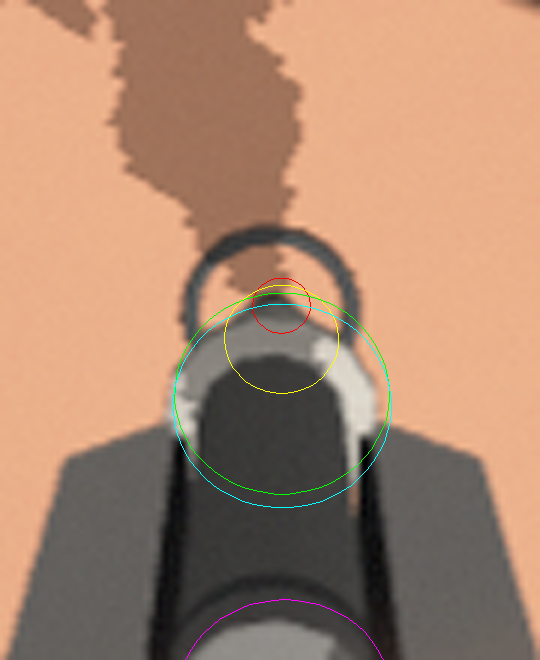

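View pics/o5.png

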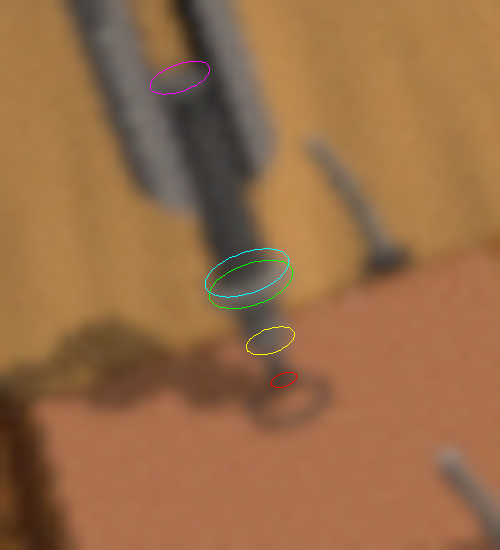

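The tip sits above the ring and converges on its centre: the ring is at (272,310) in the wrist crop, and the foot should land at about (275,304). I'm advancing to roughly the contact point.

Emit:
step_arm(increments=[{"x": 0.06,"y": -0.02,"z": 0,"wx": 0,"wy": 0,"wz": 0},{"x": 0.12,"y": -0.02,"z": 0,"wx": 0,"wy": 0,"wz": 0},{"x": 0.15,"y": -0.02,"z": 0,"wx": 0,"wy": 0,"wz": 0},{"x": 0.15,"y": -0.02,"z": 0,"wx": 0,"wy": 0,"wz": 0},{"x": 0.15,"y": -0.02,"z": 0,"wx": 0,"wy": 0,"wz": 0}])

```text
clock: 9.58
tool_pos: [496.2, 248.4, 134.3]
eef_rot: [-0.167, 0.582, 0.139, 0.784]
ft_force: [-0.6, 0.0, -1.4]
width: 0.186
```

```bash
python3 - 2>/dev/null <<'E'
from ov import *
meas('b',12)
E
```

```text
F [-0.03  0.02 -0.88] sd [0.48 0.53 0.45] F.n -0.83 +- 0.13 tcp [496.2 248.5 134.5] tip h -0.04 lat [-0.   1.1  0. ] ang nan w 17.563031831781622 t 10.1833
```

Emit:
step_arm(increments=[{"x": 0.05,"y": 0,"z": 0,"wx": 0,"wy": 0,"wz": 0},{"x": 0.05,"y": 0,"z": 0,"wx": 0,"wy": 0,"wz": 0},{"x": 0.05,"y": 0,"z": 0,"wx": 0,"wy": 0,"wz": 0}])

```text
clock: 10.43
tool_pos: [496.9, 248.6, 132.6]
eef_rot: [-0.167, 0.581, 0.139, 0.784]
ft_force: [0.2, -0.4, 1.5]
width: 0.186
```

```bash
python3 - 2>/dev/null <<'E'
from ov import *
meas('c',12)
E
```

```text
F [0.19 0.35 0.53] sd [0.49 0.63 0.58] F.n 0.44 +- 0.16 tcp [496.8 248.6 132.7] tip h -2.01 lat [0.1 1.1 0. ] ang nan w 17.42302613093628 t 11.0333
```

Contact force is about 1.2 N, which implies the plunger is about 1 mm in. I'm advancing another 2 mm and measuring again.

Emit:
step_arm(increments=[{"x": 0.05,"y": 0,"z": 0,"wx": 0,"wy": 0,"wz": 0},{"x": 0.05,"y": 0,"z": 0,"wx": 0,"wy": 0,"wz": 0},{"x": 0.05,"y": 0,"z": 0,"wx": 0,"wy": 0,"wz": 0}])

```text
clock: 11.28
tool_pos: [497.4, 248.7, 130.6]
eef_rot: [-0.167, 0.581, 0.139, 0.784]
ft_force: [0.3, 0.2, 1.5]
width: 0.184
```

```bash
python3 - 2>/dev/null <<'E'
from ov import *
meas('d',20)
E
```

```text
F [-0.17 -0.05  1.22] sd [0.52 0.6  0.51] F.n 1.22 +- 0.1 tcp [497.4 248.6 130.7] tip h -4.01 lat [0.  1.1 0. ] ang nan w 17.361007370588293 t 12.2833
```

Emit:
step_arm(increments=[{"x": 0.05,"y": 0,"z": 0,"wx": 0,"wy": 0,"wz": 0},{"x": 0.05,"y": 0,"z": 0,"wx": 0,"wy": 0,"wz": 0},{"x": 0.05,"y": 0,"z": 0,"wx": 0,"wy": 0,"wz": 0},{"x": 0.05,"y": 0,"z": 0,"wx": 0,"wy": 0,"wz": 0}])

```text
clock: 12.62
tool_pos: [498.0, 248.7, 128.8]
eef_rot: [-0.167, 0.581, 0.139, 0.784]
ft_force: [-1.5, -0.1, 2.4]
width: 0.188
```

```bash
python3 - 2>/dev/null <<'E'
from ov import *
meas('e',30)
st=np.load('pics/st_e.npz')
overlay('wrist_e',(215,130,90,110),5,st['p'],st['R'],'o6',slide=5)
overlay('side_e',(200,95,90,80),7,st['p'],st['R'],'o7')
L=load('wrist_e')
m=np.zeros((384,512),np.uint8);im=L['p'];cv2.imwrite('pics/we.png',im[:,:,::-1])
E
```

```text
F [-0.24  0.24  2.  ] sd [0.51 0.48 0.58] F.n 1.98 +- 0.1 tcp [498.  248.7 128.8] tip h -6.01 lat [0.  1.1 0. ] ang nan w 17.66263581556813 t 14.1167
```

View pics/we.png

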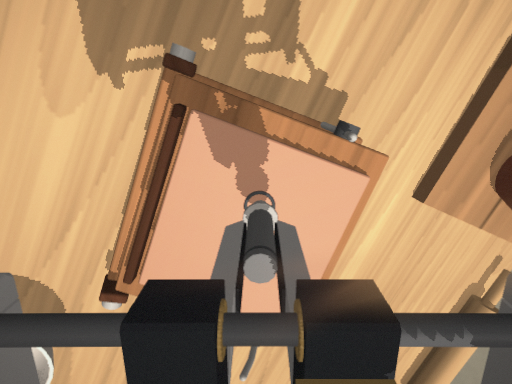

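View pics/o6.png

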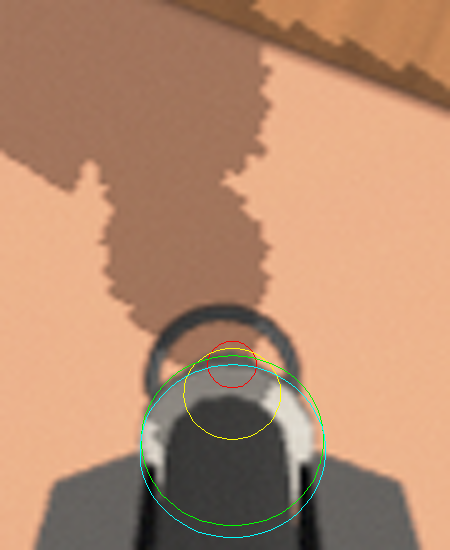

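View pics/o7.png

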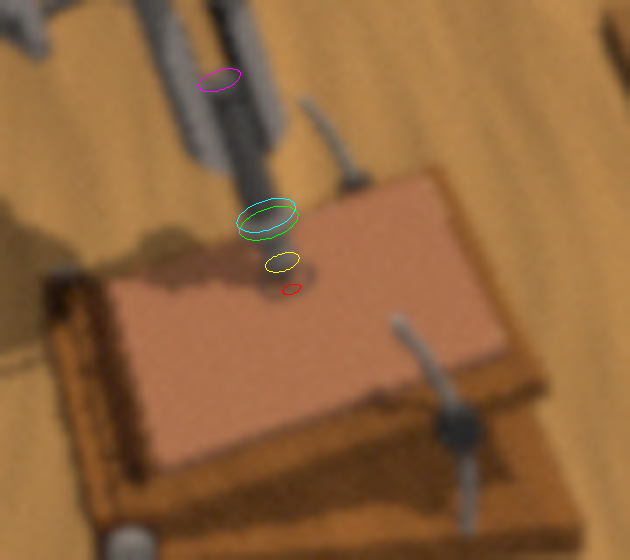

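Force is 2.7 N, so the plunger is about 4.75 mm in, and the foot is centred in the ring in both views. A last check of the tile tilt and the bystanders, then I'll hand in.

Run:
```python
from h import *
L=load('wrist_e');st=np.load('pics/st_e.npz')
m=np.zeros((384,512),np.uint8);cv2.fillPoly(m,[np.array([[195,118],[360,178],[335,245],[300,225],[290,200],[230,195],[200,250],[155,270]],np.int32)],1)
v,u=np.nonzero(m&(L['d']>0));w=pt(L,u,v)
for i in range(6):
    c=np.median(w,0) if i==0 else w.mean(0);n=np.linalg.svd(w-c,full_matrices=False)[2][2];n*=np.sign(n[2]);w=w[abs((w-c)@n)<4]
print('n',n.round(4),'angle to tool',np.degrees(np.arccos(-st['R'][:,0]@n)))
d=np.abs(load('side_e')['p'].astype(int)-load('side0')['p']).max(2);cv2.imwrite('pics/diff.png',np.clip(d*3,0,255).astype(np.uint8))
```

```text
n [-0.2847 -0.0232  0.9583] angle to tool 0.04388660580885504
```

View pics/diff.png

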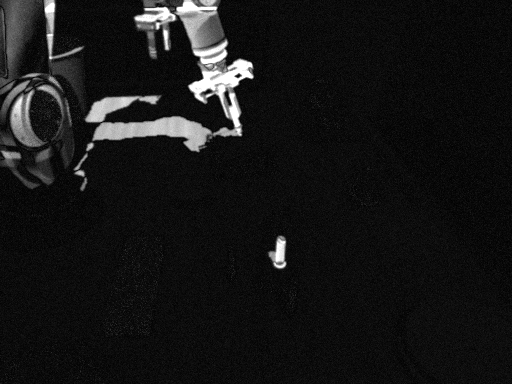

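The before/after difference shows only the arm, its shadow and the probe gone from (280,250). Nothing else has moved, so I'm handing in.

```bash
python3 -c "
from cell import r
print(r.hand_in())"
```

```text
the job is handed in; nothing more can be done
None
```

I lifted the probe out of its pocket, carried it over to the tile and pressed its tip inside the ring. I handed the job in at about 14 s, with the fingers still holding it there at a 30 N grip.

**Last checks:**
- **Press:** the contact force was about 2.7 N, measured against the unloaded reading. That puts the plunger about 4.8 mm in, and the position at first contact agrees to within 0.2 mm.
- **Squareness:** the tool axis is 0.04° from the tile normal refitted after pressing. The probe may lean up to about 1° in the grip, judged only by eye from the overlays.
- **Tile tilt:** unchanged. The normal was (-0.285, -0.023, 0.958) both before and after pressing.
- **Position:** the foot is within about 1–2 mm of the ring's centre in the wrist and side views.
- **Other objects:** the before/after side picture shows that only the arm, its shadow and the probe changed.

**Disagreement between cameras:** the wrist camera places things about 2 mm off from the fixed cameras. I corrected for part of that, and it leaves the foot well within the ring's clear area.

The first move call was refused for its format, and nothing moved.

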